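Clamp the desk organiser to the board with the slip-clutch thumbscrew

ROBOT

A 6-joint arm with a two-finger parallel gripper is mounted at the origin on the work surface. World frame = base frame: x ahead of the robot, y to its left, z up, the work surface at z = 0. Lengths are in m, angles in rad, forces in N, time in s.
With the tool pointing down it reaches from about 0.4 to 0.825 m from the base axis. Payload 7 kg.
Tool frame: the origin (TCP) lies midway between the tips of the shut fingers; the grasp point (between the pads) lies 19 mm behind it (manip.pinch_z is the z of the grasp point in the tool frame, in m); z points along the fingers, y is the direction in which the jaws open and shut (so a half turn about z gives the same grasp; the last joint's range is limited). The gripper opens to 85 mm and grips with 20 to 120 N. Pads are 22 mm wide; open, the fingers measure 114 mm over their backs; the gripper's body (76 mm by 85 mm) begins 54 mm behind the grasp point. The pads swing forward as they close: fully open they stand 13 mm farther back than shut.
Start: joints at [-1.049, 0.359, 0.012, 0, -1.224, -0.288], TCP at [0.156, -0.657, 0.202] pointing down, gripper open.
Joint ranges: [-3.07, 3.07], [-1.43, 2.12], [-1.02, 1.25], [-3.03, 1.67], [-3.05, -0], [-3.03, 3.03]. Speed limits (rad/s): [2.39, 2.39, 3.01, 3.14, 3.14, 3.14].

INTERFACE

Orientations are given as a unit quaternion [x, y, z, w].
In Python, from cell import manip gives the robot as it stands.
- The arm moves only by the shell command python3 -m creep 'ROWS' [FORCE]. ROWS is JSON, a list of rows, each a list of 3 entries, a list of its own where there are three numbers: the shift along the tool's x, y, z in cm, then the turn about the tool's z in degrees, then the finger opening in cm, from 0 to 8.54. In form: [[[tx, ty, tz], yaw, jaw], ...]. A call has 1 to 5 rows; each row shifts and turns the commanded pose from where the row before left it, along the tool's axes as they then stand; what a row does not reach is not made up. A row lasts 1/8 s, in which the tool goes at most 62.5 mm and 10.7 degrees, less where a joint would pass 70% of its speed; a pose out of reach is approached as far as the arm can. A call with a gripper value outside its range is refused whole. The fingers move at their own pace and stop on an object; FORCE is the grip in N (left out, the last holds). Time passes only in rows, so rows that do not move let the fingers close. It gives the time, the measured TCP pose, the force and the opening at its end, in the units of the state.
- manip.get_obs(): the state, without advancing time (a new reading comes with each control period).
- manip.capture(name): name is "scene" or "side" or "wrist"; returns a dict with "color" (480x640x3 uint8, blue, green, red), "mtx" (3x3 intrinsics, pixels), "view" (4x4, takes a point from world to camera coordinates). Camera axes: x right, y down, z forward; pixel columns grow to the right and rows downward; lengths in m; the calibration is good to about 2 mm. A picture is of the moment at which its call begins. There is no depth.
- manip.hand_in(): hands the job in, once; it reports no verdict.
Trained networks look in a picture, given as the dict that the camera call returned (one of the last four; its "shot" number tells which), for a name from the list of things; names that differ only in an ending like _2 or _b are one class to them, and where a whole thing is asked for, a point or a joint stands for the part that bears it (a point fixed in the world has none). Each returns a list of dicts, best first, with "p" (0 to 1); they miss things now and then, are a little off and sometimes report something else, mostly with a low value. They report only what shows in the picture. A call takes as long as a camera call. They do not tell look-alikes from the thing itself.
- manip.masks_of(picture, query): "pixels" (480x640 bool, what is visible of it) and "at" ([column, row] in pixels, amid what is visible of it).
- manip.tip_of(picture, query): "at" ([column, row] in pixels: a listed point, or the origin of a listed thing).
The state is a dict: "t": time; "qpos": joint angles; "qvel": joint speeds; "effort": joint torques, N m; "position": TCP position; "ee_rot": TCP orientation; "force": force on the tool from outside, world axes, zero at the start; "torque": the same for the moment, N m; "gripper_width": finger opening in m.
Only numpy, scipy, OpenCV 4.12 (cv2) and the standard library are available. Lean on these libraries where they do the work, as an engineer would, in place of code of your own. Each camera call takes 0.05 s, during which the arm holds its last target.

TASK

Slide the aluminium desk organiser along the board so that its flat foot goes fully home in the screw clamp, resting gently against the stop plate at the back (do not ram it), then turn the clamp's black winged thumbscrew clockwise to tighten it down on the foot. The thumbscrew has a slip clutch: keep turning until the clutch slips for the first time, then stop at once, letting it slip by less than a twelfth of a turn in all, and let go. Leave the chessmen and the vase standing where they are.

Things in the scene. Friction and masses are not known exactly. Their poses are not given: they have to be found in the camera images.
- clamp: Aluminium screw clamp fixed to the board: a portal 70 mm wide (its x), 48 mm high, bolting lugs out to x = +-54 mm. Origin on the board below the screw's axis; z up. Its throat opens to +y; the organiser's foot goes in along -y. Throat 46 mm wide between cheeks (y -33 to +20 mm), 36 mm high; 24 mm high guide plates flare out in front to y = +38 mm.
- stop: Stop plate closing the back of the clamp's throat, fixed, 46 mm wide, 36 mm high. Same origin and axes as the clamp; the face that the foot meets lies at y = -25 mm. A push of more than 25 N on it counts as ramming.
- organiser_mid (a point): Centre, 35 mm over the board, of the loose aluminium organiser: open box 56 (its x) by 100 (y) by 70 mm high with four upright slots, 3 mm walls, about 0.5 kg; can be taken from above across the 56 mm. A foot 40 mm wide, 8 mm thick, lies on the board and juts 75 mm out of the -y end, to y = -125 mm. With the foot home this point is at x = 0, y = +100 mm in the clamp's frame, axes agreeing.
- foot_end (a point): Middle of the end face of the organiser's foot (4 mm above the board), the part that meets the stop plate; axes as the organiser's.
- knob_grip (a point): Grip point of the black thumbscrew, on its upright axis, 87 mm up; it keeps its height. Wing 42 mm long (its x), 10 mm thick (y), 64 to 96 mm above the board, on a 32 mm disc. Clockwise from above tightens, 1.0 to 2.8 rad before it bites. Running free takes about 0.1 N m; biting climbs in about 0.3 rad to 0.38, where the clutch slips (0.2 to 0.38 if read at a halt). It springs back a little when let go.
- pin_top (a point): Top of the thin (6 mm) brass tell-tale pin in the middle of the wing's top. It stands 12.0 mm above the grip point (3 mm above the wing) while the clutch has not slipped and creeps up by 0.6 mm per radian of slip: too little to steer by from measured positions, so the slip must be felt as torque.
- pawn_a: White pawn, 42 mm tall, base 28 mm across, beside the clamp. Origin in the middle of its underside. A bystander, to be left alone.
- pawn_b: Red pawn, 42 mm tall, base 28 mm across, beside the organiser. Origin in the middle of its underside. A bystander, to be left alone.
- rook: Red rook (flat-topped), 46 mm tall, base 28 mm across, beside the organiser. Origin in the middle of its underside. A bystander, to be left alone.
- queen: White queen, 68 mm tall, base 28 mm across, behind the clamp. Origin in the middle of its underside. A bystander, to be left alone.
- king: Red king, 74 mm tall, on the inlaid squares. Origin in the middle of its underside. A bystander, to be left alone.
- bishop: White bishop with a pointed head, 58 mm tall, on the inlaid squares. Origin in the middle of its underside. A bystander, to be left alone.
- vase: Empty blue ceramic vase, 155 mm tall, 92 mm across at its widest. Origin in the middle of its underside. A bystander, to be left alone.
- organiser: The same organiser as a whole; origin in the middle of the box's underside.
Things that resemble listed ones, but are neither listed nor needed, are in the scene too. What is shaped like the clamp but pink is not meant.

How it is judged:
On the way, in this order (a step that is already met when the one before it is completed fails the run):
1. the organiser's foot is fully home against the stop plate (within about 3 mm) (y of foot_end in the frame of clamp below -0.0222 m and x of foot_end in the frame of clamp between -0.006 and 0.006 m and angle between the y axis of organiser_mid and the y axis of clamp, either way round below 0.12 rad and angle between organiser_mid's own z axis and vertical below 0.06 rad), for 0.2 s.
2. with the foot home, the thumbscrew presses on it and its clutch has slipped (by at least 4 degrees) (all of step 1 and contact force between clamp and organiser above 10 N and z of pin_top in the frame of knob_grip above 0.01204 m).
At the end, for the whole second after the job is handed in: the foot is home in the clamp (end face within 2.8 mm of the stop plate, within 6 mm sideways and 7 degrees), standing flat and at rest, the clamp grips it with more than 10 N, and the clutch has slipped by at least 4 and at most 34 degrees in all (all of step 2 and z of pin_top in the frame of knob_grip below 0.01236 m and linear speed of organiser below 0.01 m/s); the robot touches nothing.
It fails at once if the stop plate is rammed with more than 25 N (contact force between stop and organiser above 25 N).
It fails at once if the clutch is run on by more than a twelfth of a turn (over 34 degrees) (z of pin_top in the frame of knob_grip above 0.01236 m).
It fails at once if a chessman or the vase is knocked over or moved by more than 25 mm (distance of any of pawn_a, pawn_b, rook, queen, king, bishop, vase from where it was at the start of the episode above 0.025 m or angle between any of pawn_a, pawn_b, rook, queen, king, bishop, vase's own z axis and vertical above 0.5 rad).
It also fails if it takes over 72 s, if anything falls off the work surface, if the arm or the gripper's body presses on something with over 40 N, if the wrist force passes 120 N, or if a joint passes its speed limit or range.

## Working session

There is one attempt and no reset: what is moved stays moved. The work goes in short steps, Python scripts to look and compute and a shell command to move; the robot and the scene stay as the last step left them, time stands still between calls to the robot, and variables do not carry over. Pictures are saved under pics/ and viewed, and the job is handed in when it is done.

```bash
ls; mkdir -p pics
python3 - <<'E'
from cell import manip
import cv2,numpy as np
o=manip.get_obs();print(o)
for n in ["scene","side","wrist"]:
    c=manip.capture(n);cv2.imwrite(f"pics/{n}0.png",c["color"]);print(n,c["mtx"].tolist(),np.round(c["view"],4).tolist())
E
```

```text
pics
{'t': 0.0, 'qpos': array([-1.04891221e+00,  3.59378457e-01,  1.10553810e-02, -3.64795452e-04,
       -1.22407955e+00, -2.88128056e-01]), 'qvel': array([ 0.00163884,  0.00080007, -0.00014924,  0.00189425,  0.0008684 ,
        0.00056274]), 'effort': array([ 2.69750730e-03, -5.83313692e+01,  2.93436635e+01,  6.93603471e+00,
       -5.66456220e-03,  7.92297385e-06]), 'position': array([ 0.15622449, -0.65612946,  0.20096501]), 'ee_rot': array([-1.16550378e-01,  9.93184442e-01,  8.05749829e-04, -1.58841285e-04]), 'force': array([-0.27697801,  0.29313603,  0.76313976]), 'torque': array([-0.02212927, -0.00677335,  0.046976  ]), 'gripper_width': 0.08555084852301514}
scene [[458.87552973935493, 0.0, 321.31208747117796], [0.0, 458.87552973935493, 244.99439224918305], [0.0, 0.0, 1.0]] [[0.6384, 0.7697, 0.0083, -0.2902], [0.4951, -0.4023, -0.7701, -0.2464], [-0.5894, 0.4958, -0.6378, 1.4903], [0.0, 0.0, 0.0, 1.0]]
side [[510.3800497275284, 0.0, 322.00350920890514], [0.0, 510.3800497275284, 243.41335066037485], [0.0, 0.0, 1.0]] [[-0.6783, -0.7348, -0.0006, 0.3132], [-0.4679, 0.4326, -0.7707, 0.3625], [0.5665, -0.5225, -0.6372, 0.7937], [0.0, 0.0, 0.0, 1.0]]
wrist [[395.35058166403115, 0.0, 318.5768975599736], [0.0, 395.35058166403115, 246.24558949343788], [0.0, 0.0, 1.0]] [[-0.2312, 0.9729, 0.0016, 0.6743], [0.9363, 0.2221, 0.272, -0.0344], [0.2642, 0.0643, -0.9623, 0.3787], [0.0, 0.0, 0.0, 1.0]]
```

View pics/scene0.png

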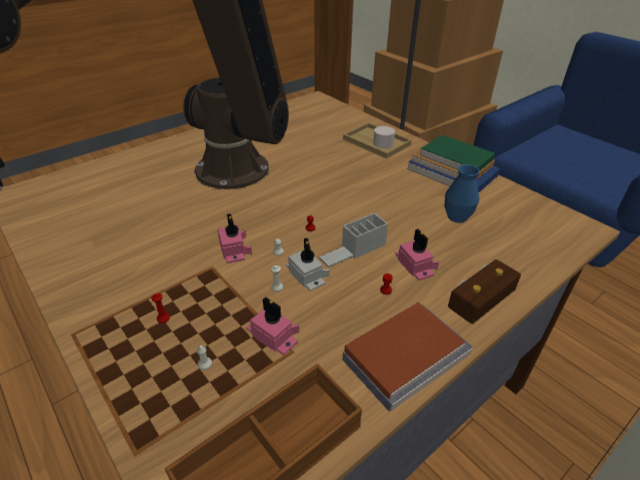

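View pics/side0.png

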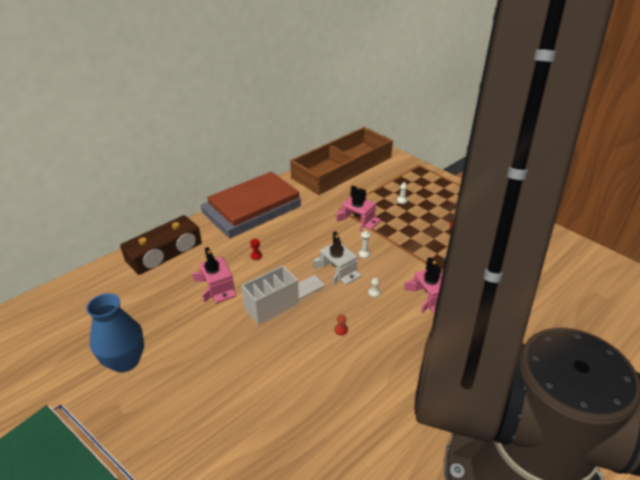

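View pics/wrist0.png

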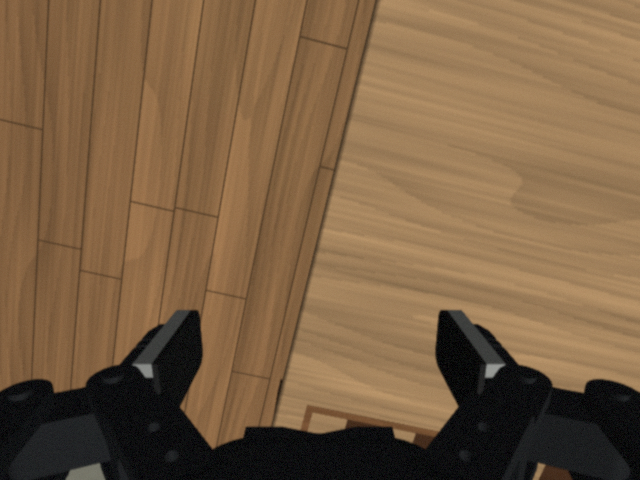

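The grey clamp is at about (307,265) in the scene view and (340,262) in the side view. The organiser is at (365,235) and (272,295), with its foot just in front of the throat. Next I'll measure positions.

```bash
cat > h.py <<'E'
from cell import manip
import cv2,numpy as np
from scipy.optimize import least_squares
from scipy.spatial.transform import Rotation as R
def proj(c,p):
    q=c["view"][:3,:3]@np.asarray(p)+c["view"][:3,3]; u=c["mtx"]@q; return u[:2]/u[2]
def plane(c,at,z):
    Rm=c["view"][:3,:3];t=c["view"][:3,3]
    o=-Rm.T@t; d=Rm.T@np.linalg.solve(c["mtx"],[at[0],at[1],1]); return o+d*(z-o[2])/d[2]
def tri(cs,ats):
    P=[c["mtx"]@np.asarray(c["view"])[:3] for c in cs]
    X=cv2.triangulatePoints(P[0],P[1],np.array(ats[0],float).reshape(2,1),np.array(ats[1],float).reshape(2,1)).ravel(); return X[:3]/X[3]
def toolrows():
    o=manip.get_obs(); return o, R.from_quat(o["ee_rot"]).as_matrix()
E
python3 - <<'E'
from h import *
a=manip.capture("scene");b=manip.capture("side")
Z=dict(clamp=0,organiser_mid=.035,foot_end=.004,knob_grip=.087,pin_top=.099,organiser=0,pawn_a=0,rook=0,queen=0,king=0,bishop=0,vase=0,stop=0)
for q,z in Z.items():
    print(q)
    for n,c in(("scene",a),("side",b)):
        for d in manip.tip_of(c,q)[:6]:
            if d["p"]>.2: print("  ",n,round(d["p"],2),np.round(d["at"],1),np.round(plane(c,d["at"],z),4)[:2])
E
```

```text
clamp
   scene 0.96 [273.4 335.3] [ 0.6461 -0.2898]
   scene 0.88 [234.3 248.7] [ 0.3505 -0.2049]
   scene 0.79 [308.6 274.2] [ 0.5462 -0.116 ]
   scene 0.71 [416.2 264.4] [0.6874 0.1135]
   side 0.91 [355.3 219.3] [ 0.644  -0.2842]
   side 0.8 [336.2 269.3] [ 0.5408 -0.1169]
   side 0.77 [430.4 294.5] [ 0.3453 -0.2102]
   side 0.63 [213.4 283.8] [0.6905 0.1147]
organiser_mid
   scene 0.82 [362.5 233.8] [0.5447 0.0623]
   side 0.58 [268.9 293.9] [0.5539 0.0639]
foot_end
   scene 0.74 [324.3 260.2] [ 0.5345 -0.0566]
   side 0.91 [319.4 278.4] [ 0.5415 -0.0657]
knob_grip
   scene 0.72 [271.4 304.8] [ 0.6418 -0.2855]
   scene 0.57 [231.2 222.8] [ 0.3561 -0.2057]
   scene 0.55 [306.4 246.7] [ 0.5438 -0.1195]
   scene 0.48 [420.7 234.1] [0.6789 0.1211]
   side 0.69 [432.5 263.6] [ 0.352  -0.2068]
   side 0.68 [359.9 190. ] [ 0.6415 -0.2927]
   side 0.61 [210.7 255.4] [0.6822 0.1128]
   side 0.56 [339.9 240.9] [ 0.5333 -0.1187]
pin_top
   scene 0.65 [309.1 246.3] [ 0.5579 -0.1227]
   side 0.55 [316.9 281. ] [0.4654 0.0101]
   side 0.28 [124.9 358.9] [0.5437 0.3689]
organiser
   scene 0.65 
[... 441 characters left out ...]
.2102]
   scene 0.62 [164.5 316.3] [ 0.4522 -0.4437]
   scene 0.33 [202.4 363.9] [ 0.616 -0.44 ]
   side 0.61 [360.  253.1] [ 0.5434 -0.1974]
king
   scene 0.66 [164.9 318.9] [ 0.4597 -0.4463]
   scene 0.3 [363.4 236.5] [0.5238 0.0886]
bishop
   scene 0.71 [201.8 363.1] [ 0.6135 -0.44  ]
   side 0.5 [400.8 202. ] [ 0.6153 -0.4288]
vase
   scene 0.65 [459.  215.9] [0.627  0.3643]
   scene 0.34 [162.4 314.7] [ 0.4449 -0.4452]
   scene 0.24 [362.7 245.5] [0.55   0.0611]
   side 0.84 [127.2 361.1] [0.6241 0.3509]
   side 0.53 [257.1 254.8] [ 0.7034 -0.0153]
stop
   scene 0.67 [305.4 271.3] [ 0.5332 -0.1156]
   scene 0.56 [416.1 263.4] [0.6848 0.1162]
   scene 0.28 [278.3 250.2] [ 0.4268 -0.1205]
```

```bash
python3 -m creep '[[[-3.9,4.35,-0.35],0,8.5],[[-3.9,4.35,-0.35],0,8.5],[[-3.9,4.35,-0.35],0,8.5],[[-3.9,4.35,-0.35],0,8.5],[[-3.9,4.35,-0.35],0,8.5]]' 30; python3 -m creep '[[[-3.9,4.35,-0.35],0,8.5],[[-3.9,4.35,-0.35],0,8.5],[[-3.9,4.35,-0.35],0,8.5],[[-3.9,4.35,-0.35],0,8.5],[[-3.9,4.35,-0.35],0,8.5]]'
```

```text
t: 2.17
position: [0.2963, -0.3983, 0.2198]
ee_rot: [-0.117, 0.993, -0.0, 0.0]
force: [1.4, 0.7, -0.0]
gripper_width: 0.0851
t: 2.8
position: [0.4356, -0.1413, 0.2376]
ee_rot: [-0.117, 0.993, -0.0, 0.001]
force: [0.9, -0.1, -0.0]
gripper_width: 0.085
```

```bash
python3 -m creep '[[[-3.9,4.35,-0.35],0,8.5],[[-3.9,4.35,-0.35],0,8.5],[[-3.9,4.35,-0.35],0,8.5],[[-3.9,4.35,-0.35],-10,8.5],[[0,0,0],-10,8.5]]';  python3 -m creep '[[[0,0,0],-10,8.5],[[0,0,0],-10,8.5],[[0,0,0],-10,8.5],[[0,0,0],-10,8.5],[[0,0,0],-10,8.5]]'
```

```text
t: 3.42
position: [0.5479, 0.0655, 0.2504]
ee_rot: [-0.292, 0.957, -0.0, -0.0]
force: [-0.4, 0.0, -0.4]
gripper_width: 0.0849
t: 4.05
position: [0.5464, 0.0623, 0.251]
ee_rot: [-0.667, 0.745, -0.0, 0.0]
force: [0.1, -0.1, -0.2]
gripper_width: 0.0849
```

```bash
python3 -m creep '[[[0,0,0],-6,8.5],[[0,0,0],0,8.5],[[0,0,0],0,8.5]]'
python3 - <<'E'
from h import *
o,T=toolrows();print(o["t"],o["position"],o["qpos"],T.round(4).tolist(),o["force"])
c=manip.capture("wrist");cv2.imwrite("pics/w1.png",c["color"])
Z=dict(clamp=0,organiser_mid=.035,foot_end=.004,knob_grip=.087,pin_top=.099,organiser=0)
for q,z in Z.items():
    for d in manip.tip_of(c,q)[:6]:
            if d["p"]>.2: print(q,round(d["p"],2),np.round(d["at"],1),np.round(plane(c,d["at"],z),4)[:2])
E
```

```text
t: 4.42
position: [0.5464, 0.0623, 0.251]
ee_rot: [-0.703, 0.712, -0.0, 0.0]
force: [0.1, 0.0, -0.2]
gripper_width: 0.0857
4.425 [0.54640746 0.0623231  0.25095733] [ 4.69809234e-01  1.23487729e-01 -1.88177132e-01 -8.27743162e-06
 -1.25899589e+00 -4.82649557e-01] [[-0.0128, -0.9999, 0.0001], [-0.9999, 0.0128, 0.0001], [-0.0001, -0.0001, -1.0]] [ 0.11364785  0.00073693 -0.15869593]
clamp 0.8 [196.2 247.3] [0.6816 0.1121]
clamp 0.61 [318.2  10.3] [ 0.5429 -0.1203]
organiser_mid 0.67 [314.8 206.8] [0.5487 0.0621]
foot_end 0.93 [328.6  70.2] [ 0.5334 -0.0671]
knob_grip 0.65 [168.5 275.2] [0.681  0.1133]
pin_top 0.43 [162.3 283.4] [0.6824 0.1165]
organiser 0.91 [311.9 200.8] [0.5521 0.0618]
```

View pics/w1.png

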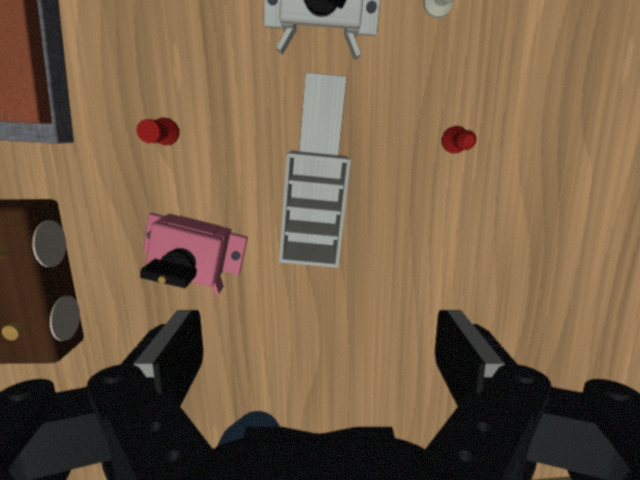

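The organiser shows at (315,210), with its foot end at (327,74). The clamp is at the top edge, with its guide tips at (282,52) and (357,57). I'll shift towards the clamp to see both.

```bash
python3 -m creep '[[[5,0,0],0,8.5],[[5,0,0],0,8.5],[[0,0,0],0,8.5],[[0,0,0],0,8.5]]'
python3 - <<'E'
from h import *
c=manip.capture("wrist");cv2.imwrite("pics/w2.png",c["color"])
import pickle;pickle.dump({k:c[k] for k in("mtx","view","color")},open("w2.pkl","wb"))
o,T=toolrows();print(o["t"],o["position"])
Z=dict(clamp=0,organiser_mid=.035,foot_end=.004,knob_grip=.087,pin_top=.099,organiser=0)
for q,z in Z.items():
    for d in manip.tip_of(c,q)[:6]:
            if d["p"]>.2: print(q,round(d["p"],2),np.round(d["at"],1),np.round(plane(c,d["at"],z),4)[:2])
E
```

```text
t: 5.28
position: [0.5454, -0.0378, 0.2509]
ee_rot: [-0.703, 0.711, 0.0, 0.0]
force: [0.2, 1.3, -0.3]
gripper_width: 0.0853
5.325 [ 0.54543271 -0.03730082  0.25088275]
clamp 0.92 [204.9 328.9] [0.68   0.1125]
clamp 0.74 [523.6  27.7] [ 0.3449 -0.2032]
clamp 0.7 [319.2 119.6] [ 0.5423 -0.1214]
organiser_mid 0.58 [313.8 298.5] [0.5502 0.0602]
foot_end 0.62 [327.9  30.8] [ 0.5331 -0.2018]
foot_end 0.56 [328.1 174.9] [ 0.5336 -0.066 ]
knob_grip 0.91 [324.2 121.2] [ 0.5386 -0.1172]
pin_top 0.37 [321.8 118.9] [ 0.5406 -0.1186]
organiser 0.56 [312.9 285.8] [0.5516 0.0596]
```

View pics/w2.png

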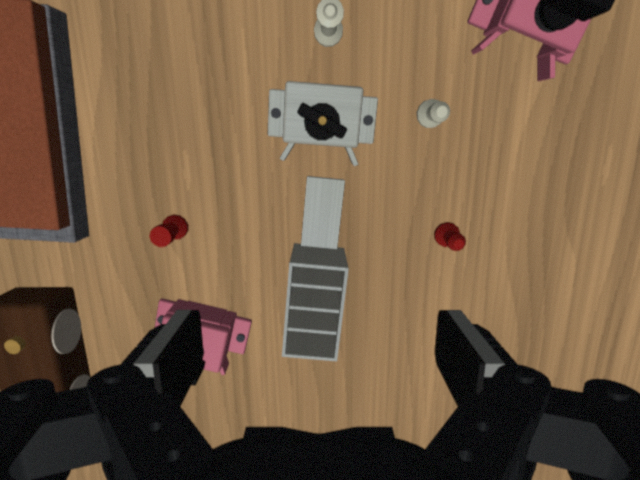

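Run:
```python
import cv2
im=cv2.imread("pics/w2.png")
cv2.imwrite("pics/w2a.png",cv2.resize(im[70:220,240:400],None,fx=4.9,fy=4,interpolation=2)[:, :784])
cv2.imwrite("pics/w2b.png",cv2.resize(im[230:380,250:400],None,fx=4,fy=4,interpolation=2))
```

```text
(no output)
```

View pics/w2a.png

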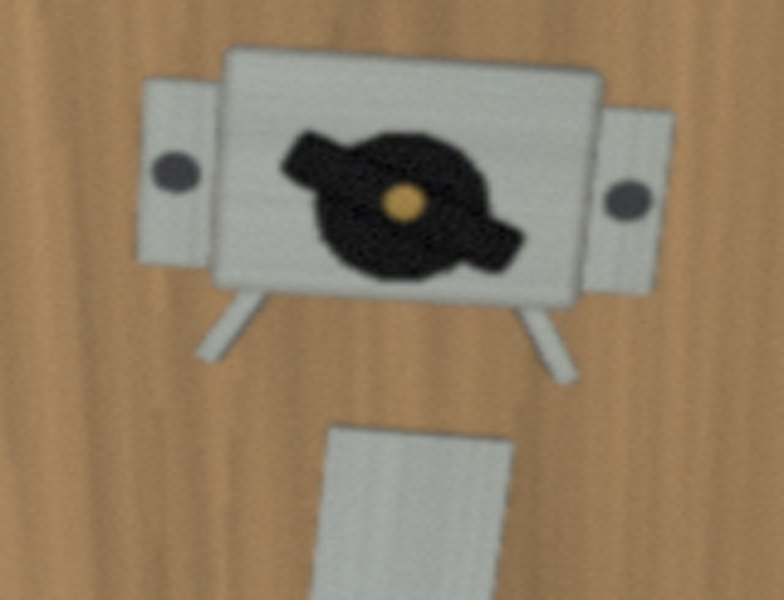

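View pics/w2b.png

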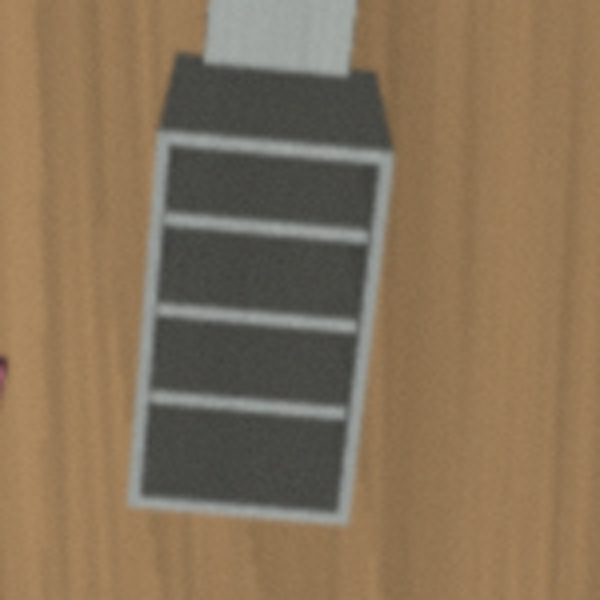

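Run:
```python
from h import *
import pickle;c=pickle.load(open("w2.pkl","rb"))
A=lambda u,v:(240+u/4.9,70+v/4); B=lambda u,v:(250+u/4,230+v/4)
def P(l,z): return np.array([plane(c,p,z)[:2] for p in l])
ang=lambda d:np.degrees(np.arctan2(d[1],d[0]))
ct=P([A(228,47),A(600,72),A(212,285),A(578,305)],.048)
print("clamp top",ct.round(4).tolist(),ct.mean(0))
print(" ang x", ang(ct[0]-ct[1]),ang(ct[2]-ct[3]), "y",ang(ct[2]-ct[0])-90,ang(ct[3]-ct[1])-90, np.linalg.norm(ct[0]-ct[1]),np.linalg.norm(ct[0]-ct[2]))
b=P([A(177,172),A(627,200)],.008);print("bolts",b.mean(0),ang(b[0]-b[1]))
print("pin",P([A(404,202)],.099), "wing", ang((lambda w:w[0]-w[1])(P([A(297,148),A(507,258)],.096))))
f=P([A(328,427),A(513,441),B(207,65),B(350,75)],.008);print("foot end",f[:2].mean(0),ang(f[0]-f[1]),ang(f[2]-f[0])-90,ang(f[3]-f[1])-90,np.linalg.norm(f[0]-f[1]),"base",f[2:].mean(0))
t=P([B(158,132),B(393,152),B(130,505),B(348,522)],.07);print("org top",t.mean(0),ang(t[0]-t[1]),ang(t[2]-t[3]),ang(t[2]-t[0])-90,ang(t[3]-t[1])-90,np.linalg.norm(t[0]-t[1]),np.linalg.norm(t[0]-t[2]))
```

```text
clamp top [[0.5709, -0.1519], [0.5039, -0.146], [0.5756, -0.1013], [0.5071, -0.096]] [ 0.5393612  -0.12380206]
 ang x -5.06212881749109 -4.399184814265722 y -5.331114633058121 -3.6782930169591737 0.06721464493788067 0.05081285801962123
bolts [ 0.53933454 -0.12401232] -4.829816746498494
pin [[ 0.5401118  -0.11742466]] wing -32.11032004528677
foot end [ 0.53608878 -0.06269209] -5.947277482288563 -5.4592705663581995 -5.703409133908707 0.03943070714129201 base [0.54337323 0.01185849]
org top [0.54948811 0.06091607] -5.8479250685381325 -5.7902047504308145 -5.913955994751888 -6.094656177042808 0.055456407484001276 0.0991860824898394
```

```bash
python3 -m creep '[[[0,0,0],5,8.5],[[-4.9,0.3,0],0,8.5],[[-4.9,0.3,3],0,8.5],[[0,0,5],0,8.5],[[0,0,5],0,8.5]]'; python3 -m creep '[[[0,0,3],0,8.5],[[0,0,0],0,8.5]]'
python3 - <<'E'
from h import *
o,T=toolrows();print(o["t"],o["position"],T[:,:2].round(3).tolist(),manip.pinch_z)
d=T.T@(np.array([.5492,.0612,.020])-o["position"]);print(d)
E
```

```text
t: 6.25
position: [0.549, 0.0617, 0.1199]
ee_rot: [-0.672, 0.74, -0.0, 0.001]
force: [0.9, 0.5, 0.0]
gripper_width: 0.0851
t: 6.5
position: [0.5473, 0.0601, 0.0888]
ee_rot: [-0.672, 0.741, 0.001, -0.002]
force: [-0.1, -0.3, 0.7]
gripper_width: 0.0848
6.5 [0.54731384 0.06009806 0.08880159] [[-0.097, -0.995], [-0.995, 0.097], [0.002, 0.004]] -0.0187
[-0.00144603 -0.00206676  0.06879003]
```

```bash
python3 -m creep '[[[-0.1,-0.2,3],0,8.5],[[0,0,3],0,8.5],[[0,0,0.85],0,8.5],[[0,0,0],0,8.5]]';  python3 -m creep '[[[0,0,0],0,5],[[0,0,0],0,5],[[0,0,0],0,5],[[0,0,0],0,5],[[0,0,0],0,5]]' 30
```

```text
t: 7.0
position: [0.5518, 0.0615, 0.0234]
ee_rot: [-0.672, 0.741, -0.0, 0.0]
force: [0.2, -0.2, 0.8]
gripper_width: 0.0849
t: 7.62
position: [0.5517, 0.0616, 0.0238]
ee_rot: [-0.672, 0.741, -0.0, 0.001]
force: [-1.6, 1.4, 5.5]
gripper_width: 0.0556
```

Run:
```python
from h import *
c=manip.capture("wrist");cv2.imwrite("pics/w3.png",c["color"])
import pickle;pickle.dump({k:c[k] for k in("mtx","view","color")},open("w3.pkl","wb"))
o,T=toolrows();print(o["t"],o["position"],o["force"],o["torque"])
```

```text
7.675 [0.55168997 0.06157052 0.02384474] [-3.23757327 -0.49562136  5.68840491] [ 0.2941141   0.71881718 -0.20891519]
```

View pics/w3.png

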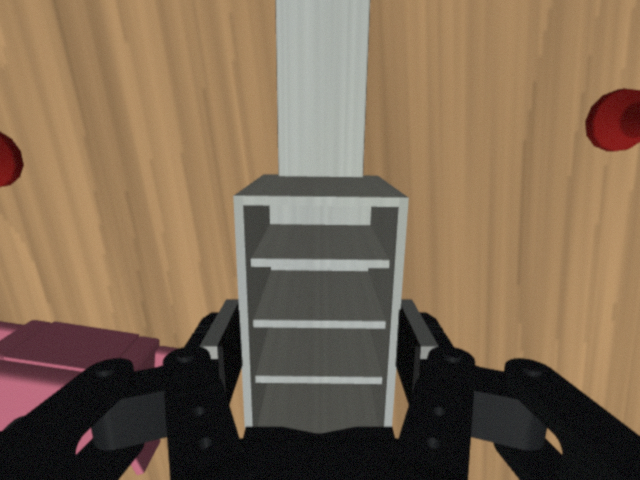

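Run:
```python
from h import *
import pickle;c=pickle.load(open("w3.pkl","rb"))
t=np.array([plane(c,p,.07)[:2] for p in [(236,196),(406,198),(243,425),(394,425)]])
print(t.round(4).tolist(),t[:2].mean(0),t[2:].mean(0))
f=np.array([plane(c,p,.008)[:2] for p in [(279,172),(363,174),(276,2),(369,2)]])
print(f.round(4).tolist(),f[:2].mean(0),f[2:].mean(0))
d=t[0]-t[1];print(np.degrees(np.arctan2(d[1],d[0])))
for n,z in (("organiser_mid",.035),("organiser",0)):
  for cam in("scene","side"):
    cc=manip.capture(cam)
    for q in manip.tip_of(cc,n)[:2]: print(cam,n,q["p"],plane(cc,q["at"],z)[:2])
```

```text
[[0.5718, 0.0085], [0.518, 0.0145], [0.5827, 0.0949], [0.5258, 0.1005]] [0.5449069  0.01148289] [0.55423471 0.09768301]
[[0.5639, 0.0075], [0.5249, 0.0123], [0.5563, -0.0624], [0.5175, -0.0586]] [0.54438464 0.00986165] [ 0.53694186 -0.06052723]
-6.31164905325942
scene organiser_mid 0.67 [0.5485411  0.05787051]
side organiser_mid 0.65 [0.55740569 0.06218672]
scene organiser 0.83 [0.54420781 0.05400732]
scene organiser 0.2 [ 0.53929076 -0.11327764]
side organiser 0.76 [0.55446635 0.06214046]
```

```bash
python3 -m creep '[[[0.5,-0.2,0],-0.9,5],[[0.7,-0.2,0],0,5],[[0.4,0,0],0,5],[[0,0,0],0,5]]'
python3 - <<'E'
from h import *
o,T=toolrows();print(o["t"],o["position"],o["force"],o["torque"],np.degrees(np.arctan2(T[1,1],T[0,1])))
print(T.T@(np.array([.5494,-.0178,o["position"][2]])-o["position"]))
E
```

```text
t: 8.57
position: [0.5554, 0.0458, 0.0238]
ee_rot: [-0.678, 0.735, -0.001, 0.002]
force: [0.6, 3.2, 5.8]
gripper_width: 0.055
8.575 [0.55535169 0.04577639 0.02383795] [0.63665872 3.21662595 5.80161631] [ 1.33074119 -0.28821882  0.01793225] 175.31728967271192
[ 0.06384996  0.00074158 -0.00011263]
```

```bash
python3 -m creep '[[[1,0.1,0],0,5],[[1,0,0],0,5],[[1,0,0],0,5],[[0,0,0],0,5]]'
python3 - <<'E'
from h import *
o,T=toolrows();print(o["t"],o["position"],o["force"],o["torque"],np.degrees(np.arctan2(T[1,1],T[0,1])))
print(T.T@(np.array([.5494,-.0178,o["position"][2]])-o["position"]))
c=manip.capture("scene");cv2.imwrite("pics/s4.png",cv2.resize(c["color"][180:340,220:430],None,fx=3.5,fy=3.5,interpolation=2))
c=manip.capture("side");cv2.imwrite("pics/d4.png",cv2.resize(c["color"][190:350,220:430],None,fx=3.5,fy=3.5,interpolation=2))
E
```

```text
t: 9.07
position: [0.552, 0.0154, 0.0238]
ee_rot: [-0.678, 0.735, -0.001, 0.002]
force: [2.0, 2.5, 5.0]
gripper_width: 0.0552
9.075 [0.55199658 0.01536965 0.02382008] [1.95921561 2.48461432 5.00918924] [ 0.46270163 -0.73336017  0.05874848] 175.31860459191827
[ 3.32708920e-02 -1.19221730e-04 -3.53045931e-05]
```

View pics/s4.png

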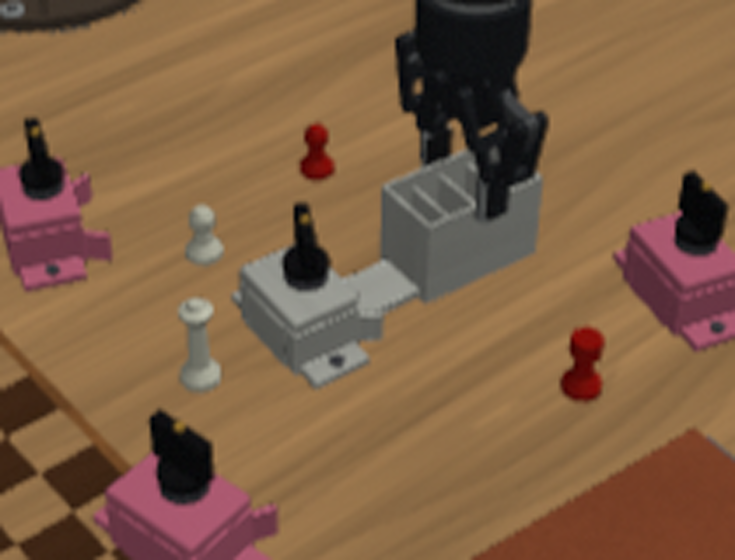

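View pics/d4.png

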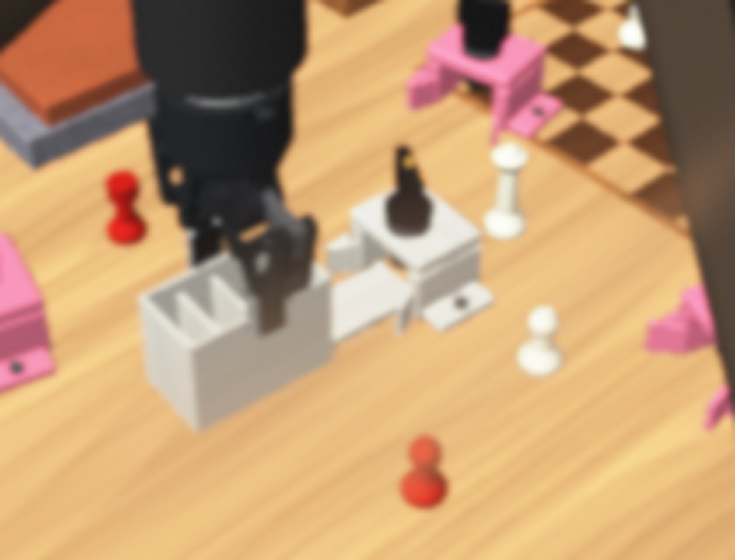

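The foot is entering the throat centred between the guides, and the forces are small. I'll carry on slowly.

```bash
python3 -m creep '[[[0.7,0,0],0,5],[[0.7,0,0],0,5],[[0,0,0],0,5]]'; python3 -m creep '[[[0.5,0,0],0,5],[[0.5,0,0],0,5],[[0,0,0],0,5]]'
python3 - <<'E'
from h import *
o,T=toolrows();print(o["t"],o["position"],o["force"],o["torque"],np.degrees(np.arctan2(T[1,1],T[0,1])))
print(T.T@(np.array([.5494,-.0178,o["position"][2]])-o["position"]))
E
```

```text
t: 9.55
position: [0.551, 0.0019, 0.0238]
ee_rot: [-0.678, 0.735, -0.001, 0.002]
force: [1.8, 3.2, 5.6]
gripper_width: 0.055
t: 9.93
position: [0.5502, -0.0079, 0.0238]
ee_rot: [-0.678, 0.735, -0.001, 0.002]
force: [1.2, 6.0, 5.8]
gripper_width: 0.055
9.925 [ 0.55020349 -0.00786641  0.02380331] [1.17720556 5.99902388 5.75500482] [ 1.8065442  -0.44410984 -0.00482033] 175.3315504749308
[ 9.96601347e-03 -7.66825194e-06 -1.55272168e-05]
```

```bash
python3 -m creep '[[[0.3,0,0],0,5],[[0,0,0],0,5]]'; python3 -m creep '[[[0.2,0,0],0,5],[[0,0,0],0,5]]';python3 -m creep '[[[0.1,0,0],0,5],[[0,0,0],0,5]]'
```

```text
t: 10.18
position: [0.5501, -0.0106, 0.0238]
ee_rot: [-0.678, 0.735, -0.001, 0.002]
force: [1.8, 6.6, 6.1]
gripper_width: 0.0554
t: 10.42
position: [0.5499, -0.0124, 0.0238]
ee_rot: [-0.678, 0.735, -0.001, 0.002]
force: [1.5, 6.9, 6.1]
gripper_width: 0.055
t: 10.68
position: [0.5498, -0.0133, 0.0238]
ee_rot: [-0.678, 0.735, -0.001, 0.002]
force: [0.5, 8.1, 6.7]
gripper_width: 0.055
```

```bash
python3 -m creep '[[[0.1,0,0],0,5],[[0,0,0],0,5]]'; python3 -m creep '[[[0.1,0,0],0,5],[[0,0,0],0,5]]'
python3 - <<'E'
from h import *
o,T=toolrows();print(o["t"],o["position"],o["force"],o["torque"],np.degrees(np.arctan2(T[1,1],T[0,1])))
c=manip.capture("scene");cv2.imwrite("pics/s5.png",cv2.resize(c["color"][210:310,250:410],None,fx=4.8,fy=4.8,interpolation=2))
for q,z in dict(organiser_mid=.035,organiser=0).items():
  for d in manip.tip_of(c,q)[:1]: print(q,d["p"],plane(c,d["at"],z))
E
```

```text
t: 10.92
position: [0.5497, -0.0143, 0.0238]
ee_rot: [-0.678, 0.735, -0.001, 0.002]
force: [1.5, 8.2, 5.6]
gripper_width: 0.0555
t: 11.18
position: [0.5496, -0.0153, 0.0238]
ee_rot: [-0.678, 0.735, -0.001, 0.002]
force: [1.3, 7.8, 6.1]
gripper_width: 0.0551
11.175 [ 0.54960079 -0.01531326  0.02380067] [1.34849857 7.79349755 6.07334607] [ 2.86218841 -0.17896716 -0.00761045] 175.33986860924713
organiser_mid 0.83 [ 0.54273212 -0.0090887   0.035     ]
organiser 0.86 [ 0.55148495 -0.02256915  0.        ]
```

View pics/s5.png

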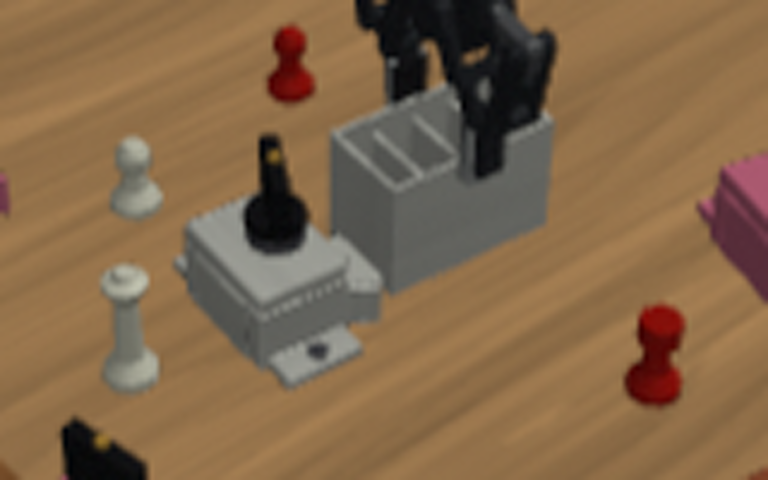

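```bash
for i in 1; do python3 -m creep '[[[0.1,0,0],0,5],[[0,0,0],0,5]]'; done; python3 -m creep '[[[0.1,0,0],0,5],[[0,0,0],0,5]]'
```

```text
t: 11.58
position: [0.5496, -0.0163, 0.0238]
ee_rot: [-0.678, 0.735, -0.001, 0.002]
force: [0.2, 8.6, 5.1]
gripper_width: 0.0549
t: 11.82
position: [0.5495, -0.0173, 0.0238]
ee_rot: [-0.678, 0.735, -0.001, 0.002]
force: [1.5, 8.7, 6.8]
gripper_width: 0.0552
```

```bash
python3 -m creep '[[[0.08,0,0],0,5],[[0,0,0],0,5]]'; python3 -m creep '[[[0.05,0,0],0,5],[[0,0,0],0,5]]'
```

```text
t: 12.08
position: [0.5495, -0.0173, 0.0238]
ee_rot: [-0.678, 0.735, -0.001, 0.002]
force: [0.1, 12.8, 7.3]
gripper_width: 0.055
t: 12.32
position: [0.5495, -0.0174, 0.0238]
ee_rot: [-0.678, 0.735, -0.0, 0.003]
force: [-0.6, 15.6, 7.2]
gripper_width: 0.0549
```

```bash
python3 -m creep '[[[-0.05,0,0],0,5],[[0,0,0],0,6.5],[[0,0,0],0,7.5],[[0,0,0],0,8.5],[[0,0,0],0,8.5]]';  python3 -m creep '[[[0,0,0.0],0,8.5],[[0,0,-3],0,8.5],[[0,0,-5],0,8.5],[[0,0,-5],0,8.5],[[0,0,-5],0,8.5]]'
```

```text
t: 12.95
position: [0.5471, -0.0199, 0.0222]
ee_rot: [-0.677, 0.736, 0.0, -0.0]
force: [-0.1, 0.4, 1.3]
gripper_width: 0.085
t: 13.58
position: [0.547, -0.0197, 0.2041]
ee_rot: [-0.677, 0.736, -0.0, 0.0]
force: [1.3, 0.2, -0.2]
gripper_width: 0.0851
```

```bash
python3 -m creep '[[[0,0,-4],0,8.5],[[0,0,0],0,8.5],[[0,0,0],0,8.5]]'
python3 - <<'E'
from h import *
c=manip.capture("wrist");cv2.imwrite("pics/w6.png",c["color"])
cv2.imwrite("pics/w6a.png",cv2.resize(c["color"][0:290,220:420],None,fx=3.9,fy=2,interpolation=2))
import pickle;pickle.dump({k:c[k] for k in("mtx","view","color")},open("w6.pkl","wb"))
o,T=toolrows();print(o["t"],o["position"],o["qpos"],o["torque"])
E
```

```text
t: 13.95
position: [0.5468, -0.0196, 0.2418]
ee_rot: [-0.677, 0.736, 0.0, -0.0]
force: [-0.5, -0.4, -0.4]
gripper_width: 0.0852
14.0 [ 0.54658658 -0.01964991  0.2412673 ] [ 3.21997882e-01  1.24827837e-01 -2.08451631e-01 -4.88167305e-04
 -1.23921742e+00 -4.04156355e-01] [-0.00095878  0.06066649  0.02196542]
```

View pics/w6.png

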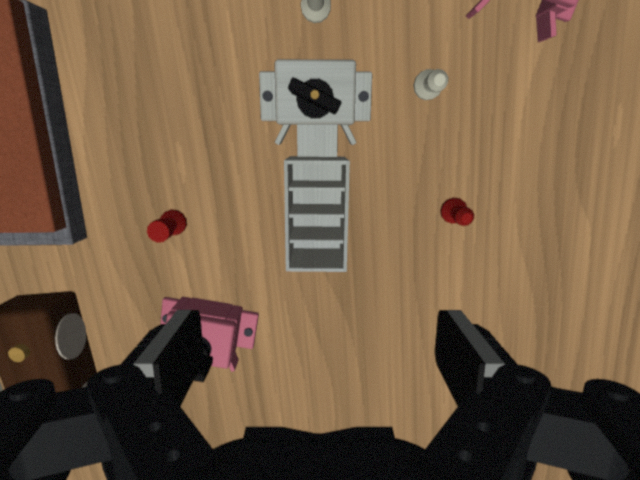

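Run:
```python
import cv2
im=cv2.imread("pics/w6.png")
cv2.imwrite("pics/w6a.png",cv2.resize(im[50:150,250:385],None,fx=5.8,fy=5.8,interpolation=2))
cv2.imwrite("pics/w6b.png",cv2.resize(im[145:285,250:385],None,fx=4.2,fy=4.2,interpolation=2))
```

```text
(no output)
```

View pics/w6a.png

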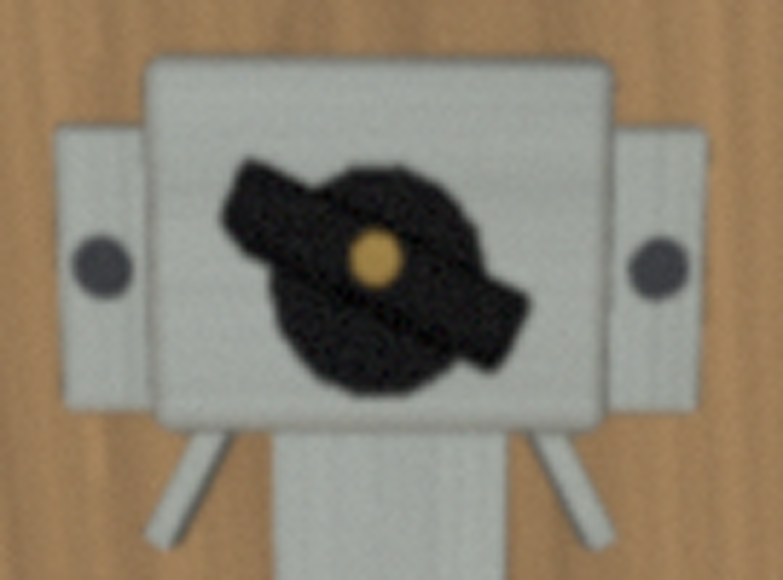

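View pics/w6b.png

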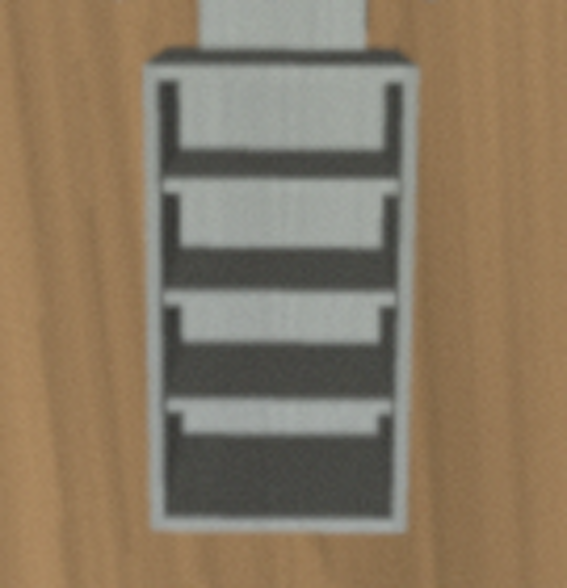

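Run:
```python
from h import *
import pickle;c=pickle.load(open("w6.pkl","rb"))
A=lambda u,v:(250+u/5.8,50+v/5.8); B=lambda u,v:(250+u/4.2,145+v/4.2)
def P(l,z): return np.array([plane(c,p,z)[:2] for p in l])
ang=lambda d:np.degrees(np.arctan2(d[1],d[0]))
ct=P([A(145,57),A(612,57),A(155,432),A(606,432)],.048)
bl=P([A(102,267),A(658,268)],.008)
pin=P([A(376,260)],.099)[0]; w=P([A(232,187),A(512,337)],.096)
w2=P([A(250,158),A(530,300),A(222,222),A(492,372)],.096)
t=P([B(144,63),B(419,63),B(150,531),B(406,531)],.07)
th=np.radians(ang(ct[0]-ct[1]));print("clamp ang",ang(ct[0]-ct[1]),ang(ct[2]-ct[3]),ang(bl[0]-bl[1]))
th=np.radians(ang(bl[0]-bl[1]))
cl=ct.mean(0)+.0065*np.array([-np.sin(th),np.cos(th)])
print("clamp",cl,"pin",pin,"wing c",w.mean(0),"ang",ang(w[0]-w[1]),ang(w2[0]-w2[1]),ang(w2[2]-w2[3]))
print("org",t.mean(0),ang(t[0]-t[1]),ang(t[2]-t[3]))
Rm=np.array([[np.cos(th),np.sin(th)],[-np.sin(th),np.cos(th)]])
for o in(cl,pin): print(Rm@(t.mean(0)-o))
```

```text
clamp ang -4.718219291922979 -4.738248619353246 -4.825950710139234
clamp [ 0.53998597 -0.11674198] pin [ 0.54015518 -0.11710616] wing c [ 0.54054279 -0.11708334] ang -31.4406539968358 -30.092078891623352 -32.40418753311596
org [ 0.54727286 -0.01781193] -4.74999807652926 -4.790828951794135
[-0.00106184  0.09919237]
[-0.00126109  0.09954103]
```

```bash
python3 -m creep '[[[4.9,-0.1,0],0,4],[[4.9,-0.1,0],-10,4],[[0,0,0],-10,4],[[0,0,0],-10,4],[[0,0,0],-10,4]]'; python3 -m creep '[[[0,0,0],-10,4],[[0,0,0],-10,4],[[0,0,0],-3.4,4],[[0,0,0],0,4]]'
python3 - <<'E'
from h import *
o,T=toolrows();print(o["t"],o["position"],o["qpos"],o["torque"],np.degrees(np.arctan2(T[1,1],T[0,1]))%360)
print(T.T@(np.array([.5402,-.1171,.067])-o["position"]))
c=manip.capture("wrist");cv2.imwrite("pics/w7.png",c["color"])
for q,z in dict(knob_grip=.087,pin_top=.099,clamp=0).items():
  for d in manip.tip_of(c,q)[:2]: print(q,d["p"],d["at"],plane(c,d["at"],z))
E
```

```text
t: 14.62
position: [0.5405, -0.1177, 0.2407]
ee_rot: [0.889, -0.457, -0.001, 0.001]
force: [0.6, 0.1, -0.2]
gripper_width: 0.04
t: 15.12
position: [0.5407, -0.1174, 0.241]
ee_rot: [0.963, -0.27, -0.001, 0.0]
force: [-0.6, 0.7, -0.5]
gripper_width: 0.0399
15.125 [ 0.54069569 -0.11740884  0.24097861] [ 1.40002922e-01  1.36303517e-01 -1.95691275e-01 -2.30969682e-04
 -1.24127338e+00  8.83880042e-01] [-0.00764988  0.00289122  0.05701605] 238.65995695212257
[-0.00022739 -0.00024931  0.17397927]
knob_grip 0.8 [318.6, 216.6] [ 0.54113695 -0.11915834  0.087     ]
knob_grip 0.68 [506.3, 347.2] [ 0.34534265 -0.20342786  0.087     ]
pin_top 0.54 [506.7, 353.4] [ 0.34876924 -0.19935601  0.099     ]
pin_top 0.5 [315.6, 219.7] [ 0.54237587 -0.11703142  0.099     ]
clamp 0.84 [417.4, 11.2] [ 0.64348257 -0.28912783  0.        ]
clamp 0.69 [470.0, 305.0] [ 0.34859252 -0.20344851  0.        ]
```

View pics/w7.png

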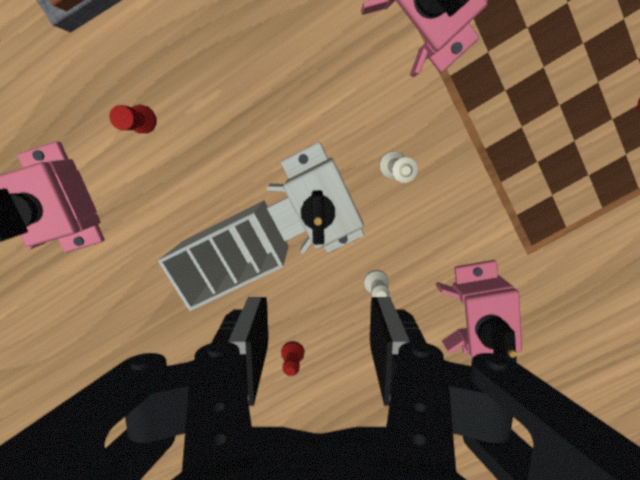

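```bash
python3 -m creep '[[[0,0,5],0,4],[[0,0,5],0,4],[[0,0,4],0,4],[[0,0,0],0,4]]'
python3 - <<'E'
from h import *
o,T=toolrows();print(o["t"],o["position"],o["torque"],np.degrees(np.arctan2(T[1,1],T[0,1]))%360)
print(T.T@(np.array([.5404,-.1171,.067])-o["position"]))
c=manip.capture("wrist");cv2.imwrite("pics/w8.png",c["color"])
E
```

```text
t: 15.82
position: [0.5389, -0.1176, 0.0997]
ee_rot: [0.963, -0.27, -0.003, 0.001]
force: [-0.5, 0.4, 0.4]
gripper_width: 0.04
15.825 [ 0.53892106 -0.11756743  0.09969186] [-0.02698356 -0.03827879  0.00563603] 238.64327423821481
[ 0.00118896 -0.00128836  0.03268165]
```

View pics/w8.png

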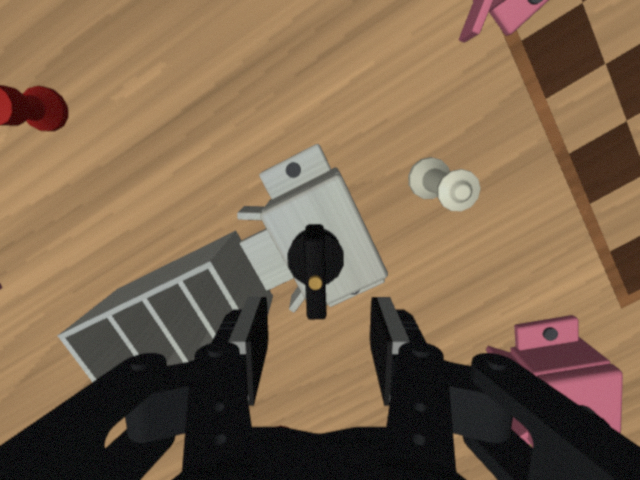

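```bash
python3 -m creep '[[[0.1,-0.13,2],0,4],[[0,0,1.1],0,4],[[0,0,0],0,4]]'
python3 - <<'E'
from h import *
o,T=toolrows();print(o["t"],o["position"],o["torque"],np.degrees(np.arctan2(T[1,1],T[0,1]))%360)
E
python3 -m creep '[[[0,0,0],0,0.5],[[0,0,0],0,0.5],[[0,0,0],0,0.5],[[0,0,0],0,0.5],[[0,0,0],0,0.5]]' 30;python3 - <<'E'
from h import *
o,T=toolrows();print(o["t"],o["position"],o["qpos"],o["effort"],o["torque"],np.degrees(np.arctan2(T[1,1],T[0,1]))%360)
c=manip.capture("wrist");cv2.imwrite("pics/w9.png",c["color"])
E
```

```text
t: 16.25
position: [0.543, -0.1169, 0.072]
ee_rot: [0.963, -0.27, 0.0, 0.0]
force: [0.5, -0.1, -0.7]
gripper_width: 0.0401
16.25 [ 0.54302502 -0.1168651   0.07198323] [ 0.02442018  0.02078872 -0.01905881] 238.69222929857335
t: 16.88
position: [0.5428, -0.1168, 0.0714]
ee_rot: [0.963, -0.27, 0.0, -0.0]
force: [-0.1, -0.5, 0.2]
gripper_width: 0.0049
16.875 [ 0.54281299 -0.11682124  0.07144143] [ 1.40727919e-01  2.85220283e-01 -4.24112171e-01  1.11676154e-05
 -8.61439222e-01  8.83643580e-01] [-7.98417204e-04 -4.69504881e+01  2.37102145e+01  5.60391918e+00
 -1.88037586e-03 -7.69888516e-05] [0.00404299 0.01443118 0.0175881 ] 238.69258033931658
```

View pics/w9.png

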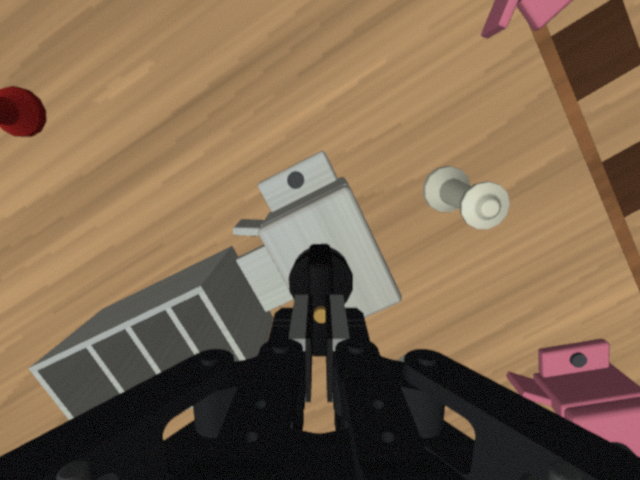

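Run:
```python
from h import *
c=manip.capture("wrist")
o,T=toolrows()
cv2.imwrite("pics/w9a.png",cv2.resize(c["color"][220:440,220:420],None,fx=3.6,fy=2.7,interpolation=2))
print(proj(c,[.5402,-.1171,.099]),[proj(c,o["position"]+T@np.array([x,0,z])) for x,z in((0,0),(0,-.019),(.011,0),(-.011,0))])
print("wing", [proj(c,np.array([.5402,-.1171,.096])+T@np.array([s*.021,e*.005,0])).round() for s in(1,-1)for e in(1,-1)])
cs=[]
for n in("scene","side"):
    s=manip.capture(n);u=proj(s,[.5402,-.1171,.09]).astype(int)
    im=s["color"][u[1]-50:u[1]+50,u[0]-60:u[0]+60];cs.append(cv2.resize(im,None,fx=4,fy=4,interpolation=2))
cv2.imwrite("pics/z9.png",cv2.resize(np.hstack(cs),(800,334)))
```

```text
[320.59965273 317.8764867 ] [array([316.76889922, 287.12245969]), array([316.62386532, 304.09830252]), array([316.72861058, 264.70079764]), array([316.80788397, 308.81847762])]
wing [array([333., 266.]), array([308., 266.]), array([332., 360.]), array([309., 360.])]
```

View pics/w9a.png

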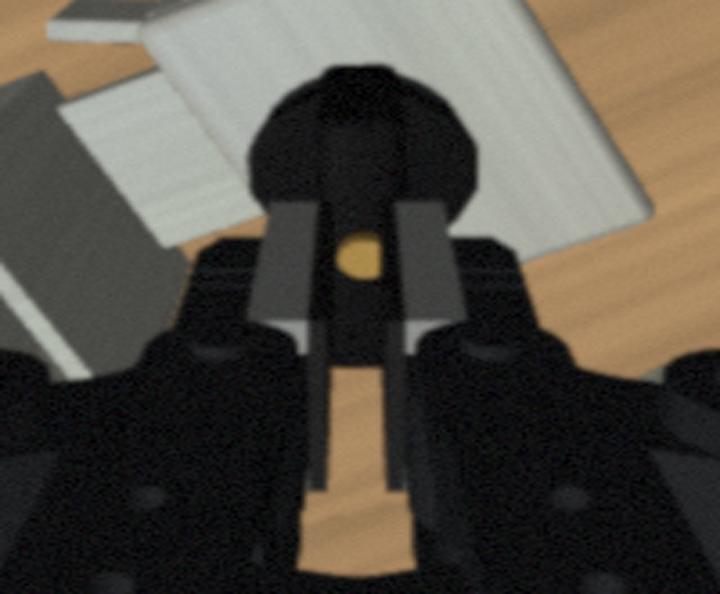

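View pics/z9.png

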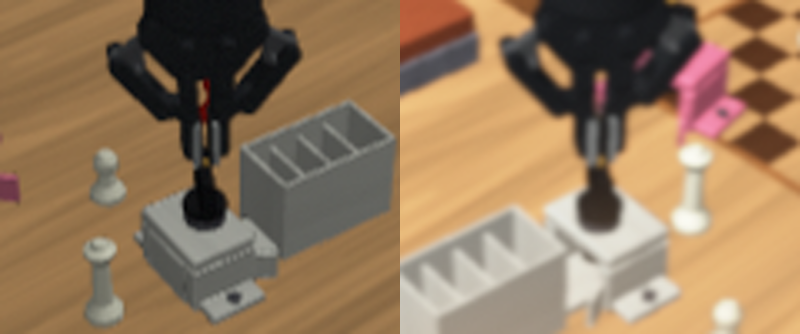

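The wrist and side views show the fingertips only at the wing's top (the pin is at (320,315), between the pads). The opening reads 5 mm, so the wing isn't held. I'll open, centre, go lower and close again.

```bash
python3 -m creep '[[[0,0,0],0,4],[[0,0,0],0,4],[[-0.2,0.05,0],0,4],[[0,0,0],0,4]]'; python3 -m creep '[[[0,0,0.5],0,4],[[0,0,0.5],0,4],[[0,0,0],0,4]]'
python3 - <<'E'
from h import *
o,T=toolrows();print(o["t"],o["position"],o["torque"])
cs=[]
for n in("scene","side"):
    s=manip.capture(n);u=proj(s,[.5402,-.1171,.09]).astype(int)
    im=s["color"][u[1]-30:u[1]+30,u[0]-40:u[0]+40].copy();im=cv2.resize(im,None,fx=5,fy=5,interpolation=2)
    for z in(0,-.019): 
        p=(proj(s,o["position"]+T@np.array([0,0,z]))-u+np.array([40,30]))*5; cv2.circle(im,tuple(int(v) for v in p),3,(0,255,0) if z==0 else (255,0,255),-1)
    cs.append(im)
cv2.imwrite("pics/z10.png",np.hstack(cs))
E
```

```text
t: 17.58
position: [0.5407, -0.1162, 0.0714]
ee_rot: [0.963, -0.27, -0.0, 0.0]
force: [0.9, 0.2, -0.1]
gripper_width: 0.0402
t: 17.95
position: [0.5404, -0.1162, 0.0607]
ee_rot: [0.963, -0.27, -0.001, 0.0]
force: [0.2, -0.3, -0.8]
gripper_width: 0.0396
17.95 [ 0.54037261 -0.11622795  0.06071059] [ 0.01387645  0.02980447 -0.03422447]
```

View pics/z10.png

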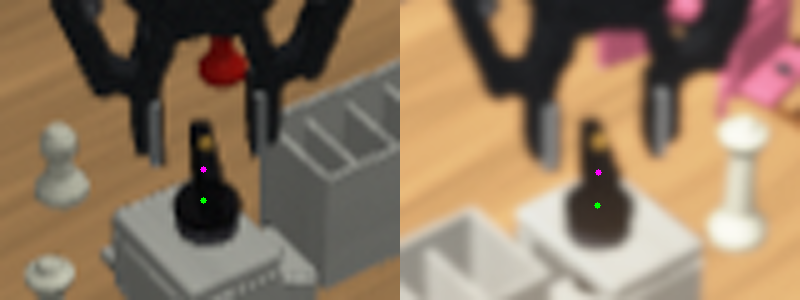

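```bash
python3 -m creep '[[[0,0,0.5],0,4],[[0,0,0.5],0,4],[[0,0,0],0,4]]'; python3 -m creep '[[[0,0,0],0,0.5],[[0,0,0],0,0.5],[[0,0,0],0,0.5],[[0,0,0],0,0.5]]' 30
python3 - <<'E'
from h import *
o,T=toolrows();print(o["t"],o["position"],o["force"],o["torque"],o["gripper_width"])
cs=[]
for n in("scene","side"):
    s=manip.capture(n);u=proj(s,[.5402,-.1171,.09]).astype(int)
    im=s["color"][u[1]-30:u[1]+30,u[0]-40:u[0]+40].copy();im=cv2.resize(im,None,fx=5,fy=5,interpolation=2)
    cs.append(im)
cv2.imwrite("pics/z11.png",np.hstack(cs))
E
```

```text
t: 18.42
position: [0.5404, -0.1162, 0.0508]
ee_rot: [0.963, -0.27, -0.001, 0.0]
force: [-0.1, -0.5, 0.0]
gripper_width: 0.0398
t: 18.92
position: [0.5408, -0.1164, 0.0516]
ee_rot: [0.963, -0.27, 0.0, 0.0]
force: [-1.1, -1.0, 2.2]
gripper_width: 0.0093
18.925 [ 0.54078157 -0.11639694  0.05156838] [-1.0862501  -1.02033887  2.16515874] [-0.70954948  0.3506307  -0.00831823] 0.009271856726867577
```

View pics/z11.png

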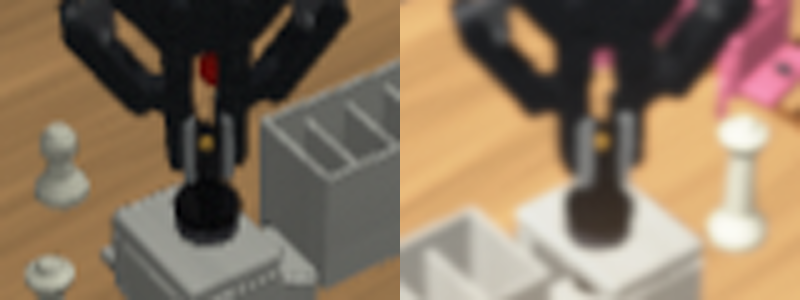

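```bash
cat > st.py <<'E'
from h import *
o,T=toolrows();print("t%.2f"%o["t"],"pos",o["position"].round(4),"F",o["force"].round(1),"M",o["torque"].round(3),"j6 %.4f"%o["qpos"][5],"yaw %.2f"%(np.degrees(np.arctan2(T[1,1],T[0,1]))%360),"e6 %.3f"%o["effort"][5],"w %.4f"%o["gripper_width"])
E
python3 -m creep '[[[0,0,0],0,0.5],[[0,0,0],0,0.5]]' 60 >/dev/null; python3 st.py; python3 -m creep '[[[0,0,0],6,0.5]]'>/dev/null; python3 st.py;python3 -m creep '[[[0,0,0],6,0.5]]'>/dev/null; python3 st.py;python3 -m creep '[[[0,0,0],6,0.5]]'>/dev/null; python3 st.py
```

```text
t19.27 pos [ 0.5409 -0.1163  0.0517] F [-2.2 -2.1  5.1] M [-0.925  0.775  0.019] j6 0.8820 yaw 238.70 e6 0.003 w 0.0085
t19.40 pos [ 0.541  -0.1163  0.0517] F [-0.7 -0.8  4.9] M [-0.63   0.632  0.126] j6 0.7755 yaw 232.60 e6 1.921 w 0.0082
t19.52 pos [ 0.5411 -0.1162  0.0517] F [-1.7 -1.4  4.6] M [-0.492  0.585  0.129] j6 0.6693 yaw 226.52 e6 1.266 w 0.0085
t19.65 pos [ 0.5412 -0.1161  0.0517] F [-0.9 -1.4  4. ] M [-0.404  0.498  0.097] j6 0.5646 yaw 220.52 e6 1.242 w 0.0086
```

```bash
python3 -m creep '[[[0,0,0],10,0.5],[[0,0,0],10,0.5],[[0,0,0],10,0.5]]'>/dev/null; python3 st.py; for k in 1; do python3 -m creep '[[[0,0,0],5,0.5]]'>/dev/null; python3 st.py; python3 -m creep '[[[0,0,0],5,0.5]]'>/dev/null; python3 st.py; done; python3 -m creep '[[[0,0,0],5,0.5]]'>/dev/null; python3 st.py
```

```text
t20.02 pos [ 0.5417 -0.1159  0.0517] F [ 0.4 -0.6  2.9] M [-0.192 -0.091  0.169] j6 0.0388 yaw 190.40 e6 2.118 w 0.0081
t20.15 pos [ 0.5418 -0.1159  0.0517] F [-0.1 -1.3  3.7] M [-0.171 -0.135  0.129] j6 -0.0470 yaw 185.49 e6 0.450 w 0.0086
t20.27 pos [ 0.5419 -0.1159  0.0517] F [-0.4 -0.8  3. ] M [-0.253 -0.264  0.152] j6 -0.1330 yaw 180.56 e6 0.995 w 0.0084
t20.40 pos [ 0.542  -0.1158  0.0517] F [ 0.6 -1.1  3. ] M [-0.254 -0.363  0.11 ] j6 -0.2203 yaw 175.56 e6 1.022 w 0.0085
```

```bash
python3 -m creep '[[[0,0,0],5,0.5]]'>/dev/null; python3 st.py; python3 -m creep '[[[0,0,0],5,0.5]]'>/dev/null; python3 st.py;  python3 -m creep '[[[0,0,0],5,0.5]]'>/dev/null; python3 st.py
```

```text
t20.52 pos [ 0.5421 -0.1159  0.0517] F [ 1.4 -0.8  3.1] M [-0.343 -0.447  0.151] j6 -0.3075 yaw 170.56 e6 1.017 w 0.0080
t20.65 pos [ 0.5422 -0.1159  0.0517] F [ 1.9 -1.   1.7] M [-0.481 -0.563  0.093] j6 -0.3948 yaw 165.57 e6 1.014 w 0.0084
t20.77 pos [ 0.5423 -0.1159  0.0517] F [ 1.2 -0.7  1.9] M [-0.543 -0.707  0.136] j6 -0.4820 yaw 160.57 e6 1.021 w 0.0081
```

```bash
python3 -m creep '[[[0,0,0],5,0.5]]'>/dev/null; python3 st.py; python3 -m creep '[[[0,0,0],5,0.5]]'>/dev/null; python3 st.py
```

```text
t20.90 pos [ 0.5424 -0.1159  0.0517] F [ 1.7 -1.1  2.1] M [-0.634 -0.857  0.18 ] j6 -0.5693 yaw 155.57 e6 1.014 w 0.0084
t21.02 pos [ 0.5425 -0.1159  0.0517] F [ 1.3 -2.   0.4] M [-0.756 -0.941  0.116] j6 -0.6566 yaw 150.57 e6 1.013 w 0.0083
```

```bash
python3 -m creep '[[[0,0,0],5,0.5]]'>/dev/null; python3 st.py; python3 -m creep '[[[0,0,0],5,0.5]]'>/dev/null; python3 st.py
```

```text
t21.15 pos [ 0.5425 -0.116   0.0518] F [ 3.3 -2.2  1.5] M [-0.882 -1.052  0.08 ] j6 -0.7439 yaw 145.57 e6 1.019 w 0.0082
t21.27 pos [ 0.5426 -0.116   0.0517] F [ 2.5 -2.4  1.1] M [-1.062 -1.166  0.166] j6 -0.8311 yaw 140.57 e6 1.013 w 0.0082
```

```bash
python3 -m creep '[[[0,0,0],5,0.5]]'>/dev/null; python3 st.py; python3 -m creep '[[[0,0,0],5,0.5]]'>/dev/null; python3 st.py
```

```text
t21.40 pos [ 0.5427 -0.1161  0.0517] F [ 3.3 -3.4 -0.3] M [-1.162 -1.272  0.045] j6 -0.9184 yaw 135.57 e6 1.011 w 0.0082
t21.52 pos [ 0.5427 -0.1161  0.0517] F [ 3.3 -3.6 -0.9] M [-1.311 -1.328  0.113] j6 -1.0056 yaw 130.58 e6 1.016 w 0.0083
```

```bash
python3 -m creep '[[[0,0,0],4,0.5]]'>/dev/null; python3 st.py; python3 -m creep '[[[0,0,0],4,0.5]]'>/dev/null; python3 st.py
```

```text
t21.65 pos [ 0.5428 -0.1162  0.0518] F [ 2.7 -2.9  0.2] M [-1.411 -1.376  0.143] j6 -1.0751 yaw 126.59 e6 0.678 w 0.0082
t21.77 pos [ 0.5428 -0.1162  0.0518] F [ 3.2 -3.6 -0.8] M [-1.551 -1.456  0.128] j6 -1.1447 yaw 122.61 e6 0.785 w 0.0085
```

```bash
python3 -m creep '[[[0,0,0],4,0.5]]'>/dev/null; python3 st.py; python3 -m creep '[[[0,0,0],4,0.5]]'>/dev/null; python3 st.py
```

```text
t21.90 pos [ 0.5428 -0.1163  0.0517] F [ 3.  -4.3 -0.6] M [-1.663 -1.467  0.136] j6 -1.2146 yaw 118.60 e6 0.796 w 0.0081
t22.02 pos [ 0.5429 -0.1163  0.0518] F [ 4.2 -5.1 -0.1] M [-1.804 -1.555  0.147] j6 -1.2843 yaw 114.61 e6 0.791 w 0.0084
```

```bash
python3 -m creep '[[[0,0,0],4,0.5]]'>/dev/null; python3 st.py; python3 -m creep '[[[0,0,0],4,0.5]]'>/dev/null; python3 st.py
```

```text
t22.15 pos [ 0.5428 -0.1164  0.0517] F [ 3.1 -4.8 -1.2] M [-1.976 -1.575  0.107] j6 -1.3542 yaw 110.61 e6 0.788 w 0.0084
t22.27 pos [ 0.5429 -0.1165  0.0517] F [ 4.1 -6.  -1.8] M [-2.127 -1.658  0.07 ] j6 -1.4240 yaw 106.61 e6 0.796 w 0.0081
```

```bash
python3 -m creep '[[[0,0,0],4,0.5]]'>/dev/null; python3 st.py; python3 -m creep '[[[0,0,0],4,0.5]]'>/dev/null; python3 st.py
```

```text
t22.40 pos [ 0.5429 -0.1165  0.0517] F [ 4.6 -6.1 -1.2] M [-2.247 -1.704  0.155] j6 -1.4938 yaw 102.61 e6 0.790 w 0.0079
t22.52 pos [ 0.5429 -0.1165  0.0517] F [ 3.6 -6.3  0.3] M [-2.327 -1.661  0.131] j6 -1.5636 yaw 98.61 e6 0.788 w 0.0083
```

```bash
python3 -m creep '[[[0,0,0],4,0.5]]'>/dev/null; python3 st.py; python3 -m creep '[[[0,0,0],4,0.5]]'>/dev/null; python3 st.py
```

```text
t22.65 pos [ 0.543  -0.1166  0.0518] F [ 5.  -6.9 -1.7] M [-2.464 -1.735  0.118] j6 -1.6334 yaw 94.61 e6 0.796 w 0.0082
t22.77 pos [ 0.5429 -0.1167  0.0518] F [ 4.6 -6.7 -1.1] M [-2.682 -1.748  0.163] j6 -1.7032 yaw 90.61 e6 0.756 w 0.0082
```

```bash
python3 -m creep '[[[0,0,0],4,0.5]]'>/dev/null; python3 st.py; python3 -m creep '[[[0,0,0],4,0.5]]'>/dev/null; python3 st.py
```

```text
t22.90 pos [ 0.5429 -0.1167  0.0517] F [ 4.8 -6.7 -2.2] M [-2.763 -1.666  0.259] j6 -1.7729 yaw 86.62 e6 0.680 w 0.0081
t23.02 pos [ 0.5429 -0.1168  0.0517] F [ 4.1 -7.6 -0.7] M [-2.853 -1.68   0.344] j6 -1.8427 yaw 82.63 e6 0.609 w 0.0084
```

```bash
python3 -m creep '[[[0,0,0],4,0.5]]'>/dev/null; python3 st.py
```

```text
t23.15 pos [ 0.5428 -0.1168  0.0517] F [ 5.  -8.3 -1.8] M [-2.854 -1.7    0.335] j6 -1.9124 yaw 78.64 e6 0.537 w 0.0084
```

```bash
python3 -m creep '[[[0,0,0],4,0.5]]'>/dev/null; python3 st.py
```

```text
t23.27 pos [ 0.5429 -0.1169  0.0518] F [ 4.5 -7.  -1.8] M [-3.13  -1.755  0.378] j6 -1.9821 yaw 74.64 e6 0.531 w 0.0082
```

```bash
python3 -m creep '[[[0,0,0],4,0.5]]'>/dev/null; python3 st.py
```

```text
t23.40 pos [ 0.5428 -0.1169  0.0517] F [ 4.4 -8.3 -1.8] M [-3.153 -1.668  0.399] j6 -2.0520 yaw 70.64 e6 0.532 w 0.0085
```

```bash
python3 -m creep '[[[0,0,0],4,0.5]]'>/dev/null; python3 st.py
```

```text
t23.52 pos [ 0.5428 -0.117   0.0518] F [ 4.4 -8.4 -1. ] M [-3.36  -1.65   0.423] j6 -2.1218 yaw 66.64 e6 0.533 w 0.0079
```

```bash
python3 -m creep '[[[0,0,0],2,0.5],[[0,0,0],0,0.5]]'>/dev/null; python3 st.py;  python3 -m creep '[[[0,0,0],0,4],[[0,0,0],0,4],[[0,0,0],0,4]]'>/dev/null; python3 st.py
python3 - <<'E'
from h import *
c=manip.capture("wrist");cv2.imwrite("pics/w12.png",c["color"])
E
```

```text
t23.77 pos [ 0.5428 -0.1171  0.0518] F [ 4.6 -8.4 -1.9] M [-3.327 -1.701  0.193] j6 -2.1550 yaw 64.74 e6 -0.469 w 0.0082
t24.15 pos [ 0.5408 -0.1159  0.0512] F [-0.1 -0.1 -0.8] M [ 0.017 -0.033 -0.023] j6 -2.1549 yaw 64.70 e6 -0.000 w 0.0399
```

View pics/w12.png

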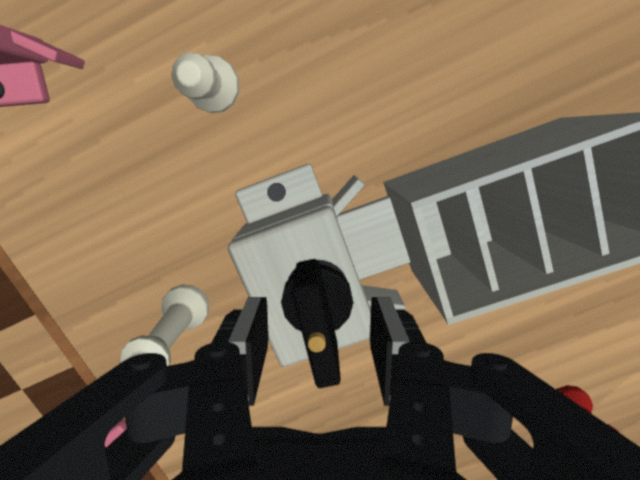

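```bash
python3 -m creep '[[[0,0,-2],0,4],[[0,0,-5],0,4],[[0,0,-5],0,4],[[0,0,-5],0,4],[[0,0,0],0,4]]'; python3 -m creep '[[[0,0,0],0,4],[[0,0,0],0,4]]' >/dev/null
python3 - <<'E'
from h import *
c=manip.capture("wrist");cv2.imwrite("pics/w13.png",c["color"])
c=manip.capture("scene");cv2.imwrite("pics/s13.png",c["color"])
print(manip.get_obs()["position"])
E
```

```text
t: 24.82
position: [0.5433, -0.1161, 0.226]
ee_rot: [0.219, 0.976, 0.001, 0.004]
force: [-0.0, 0.0, -1.5]
gripper_width: 0.0401
[ 0.54032304 -0.1162028   0.22024814]
```

View pics/w13.png

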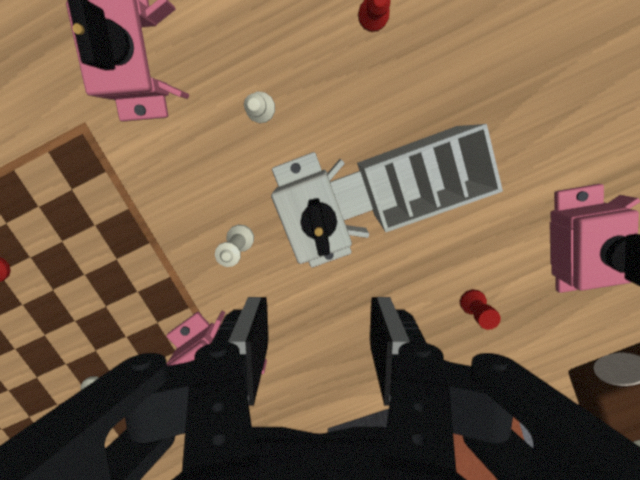

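View pics/s13.png

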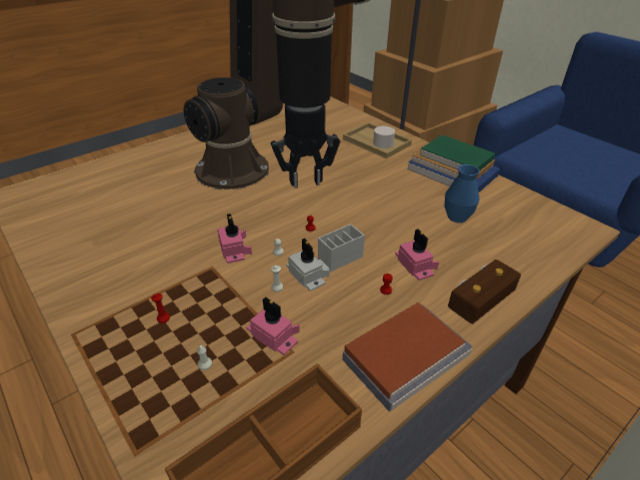

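The wing has sprung back about 8°, and the organiser is straight in the clamp. All pieces stand where they were. I'll do one position check and then hand in.

Run:
```python
from h import *
c=manip.capture("wrist")
ang=lambda d:np.degrees(np.arctan2(d[1],d[0]))
t=np.array([plane(c,p,.07)[:2] for p in[(360,163),(486,125),(385,231),(502,189)]])
pin=plane(c,(319,231),.099)[:2]
b=np.array([plane(c,p,.008)[:2] for p in[(295,168),(328,254)]])
print(t.round(4).tolist(),t.mean(0),pin,ang(t[1]-t[0])-90,ang(t[3]-t[2])-90,ang(b[0]-b[1]))
th=np.radians(-4.75);Rm=np.array([[np.cos(th),np.sin(th)],[-np.sin(th),np.cos(th)]]);print(Rm@(t.mean(0)-pin))
```

```text
[[0.5104, -0.0667], [0.5257, 0.0336], [0.5704, -0.0702], [0.5787, 0.0292]] [ 0.54630916 -0.01849441] [ 0.54056278 -0.11711479] -8.708045367562363 -4.729664781870099 175.17266088047953
[-0.00243993  0.09875752]
```

Run:
```python
from cell import manip
print(manip.hand_in())
```

```text
the job is handed in; nothing more can be done
None
```

I slid the organiser home, tightened the thumbscrew until the clutch slipped, let go and handed the job in at about 25 s. The hand-in gives no verdict, so the result rests on the checks below.

- **Organiser:** I gripped it from above and slid it into the clamp, covering the last stretch in steps of about 1 mm. It stopped against the plate with about 7 N on top of the sliding friction. Before tightening, the wrist camera put its centre at (-1 mm, 99 mm) in the clamp's frame, with yaw within 0.1° of the clamp's.
- **Thumbscrew:** My first grasp was too high and closed on only 5 mm. I lowered the gripper and re-gripped the wing at about 9 mm. The screw ran free at about 0.12 N m for about 150° and then bit. It levelled off at about 0.38 to 0.42 N m, with the sixth joint's effort also flat. I estimate 11 to 14° of clutch slip, then stopped and let go. The wing sprang back about 8°.
- **Last check:** A rougher camera check gave (-2.4 mm, 98.8 mm), which still fits the foot being home. Its two side edges gave yaws 4° apart, because I picked those corners coarsely. In the last pictures the chessmen and the vase stand where they were, and the gripper is clear of everything.
- **Not checked:** I could not measure the clamping force or the pin height directly. Both are inferred from the torque levelling off.

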